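Charge the mill jar with grinding lozenges

TASK

Take the scoop from the orange tray, scoop white grinding lozenges out of the grey tub and tip them into the blue mill jar until at least four of the six are in it; any others stay in the tub, none may end up anywhere else. Do not touch the lozenges with the gripper and leave the other things on the bench where they stand. Finally stand the empty scoop back level on its orange tray, with its whole pan on the tray, and let go.

Things in the scene. Friction and masses are not known exactly. Their poses are not given: they have to be found in the camera images.
- scoop: Small aluminium hand scoop, 162 mm long, about 160 g: flat-bottomed open pan (outside 90 long, x -45 to +45, by 74 wide, sheet 2 thick) and a raised wooden handle above and behind it. Stands on the orange tray at the start. Origin: centre of the pan's underside; x points from the handle to the open front lip, y left, z up
- scoop_grip (a point): Middle of the handle bar, at (-72, 0, 88) mm in the scoop's frame. The bar is straight, parallel to x, from x -117 to -27, 18 wide (y, flat parallel sides), 24 high (z 76 to 100), on one 12 mm round stem that rises from the back wall to meet it at x -52. Pinch it across y, from above or at any tilt about y
- scoop_pan (a point): Middle of the space inside the scoop's pan, at (0, 0, 14) mm in the scoop's frame. Back wall 39 high at x -45; side walls 38 high from x -43 to -10, slanting down from there to nothing at the lip; front open
- scoop_lip (a point): Middle of the scoop's straight front lip, on its underside, at (45, 0, 0) mm in the scoop's frame
- tub: Grey open plastic tub, fixed, outside 280 (x) by 98 (y) by 52 high, walls and floor 4 thick (inside 272 by 90). Origin: centre of its underside. The +x end of its floor slopes up at 45 degrees, from x 104 mm to 36 mm above the table at the end wall (x 136). The lozenges lie on the flat floor from x -5 mm to this slope; the rest of the -x half starts empty, so the scoop can be let down there
- jar: Round blue ceramic mill jar with a brass band, open at the top, fixed to the table: outside diameter 150, height 95, wall 6, inner floor 8 mm up, inside diameter 138 for most of its height. Origin: centre of its underside.
- jar_mouth (a point): Centre of the jar's open mouth, at rim height, 95 mm above the table
- tray: Flat round orange tray, fixed to the table, diameter 224, 5 mm thick, where the scoop lives. Origin: centre of its underside; its upper face is 5 mm above the table (the slightly raised edge is paint only, nothing catches on it).
- bust: Bystander: white ceramic bust, 125 tall, 60 diameter, loose. Origin: centre of its underside
- glaze: Bystander: amber glass jar with red lid, 85 tall, 60 diameter, loose. Origin: centre of its underside
- cup: Bystander: terracotta test cup, 34 tall, 42 diameter, loose. Origin: centre of its underside
- stamp: Bystander: dark wooden stamp, upright cylinder 30 tall, 24 diameter, loose. Origin: centre of its underside
- lozenge0: White porcelain grinding lozenge: rod with round ends, 20 mm diameter, 30 long, 20 g, loose; smooth (friction about 0.2), it rolls and slides. Origin at its centre, x along its length. Starts lying on the tub's floor
- lozenge1: White porcelain grinding lozenge, like lozenge0
- lozenge2: White porcelain grinding lozenge, like lozenge0
- lozenge3: White porcelain grinding lozenge, like lozenge0
- lozenge4: White porcelain grinding lozenge, like lozenge0
- lozenge5: White porcelain grinding lozenge, like lozenge0

How it is judged:
By the outcome, as a careful person would: the job done as asked, in the order asked, and still so for the second after the job is handed in, with the robot touching nothing.
It also fails if it takes over 67 s, if anything falls off the work surface, if the arm or the gripper's body presses on something with over 40 N, if the wrist force passes 120 N, or if a joint passes its speed limit or range.

ROBOT

A 6-joint arm with a two-finger parallel gripper is mounted at the origin on the work surface. World frame = base frame: x ahead of the robot, y to its left, z up, the work surface at z = 0. Lengths are in m, angles in degrees, forces in N, time in s.
With the tool pointing down it reaches from about 0.4 to 0.825 m from the base axis. Payload 7 kg.
Tool frame: the origin (TCP) lies between the finger pads; the fingertips stand 22 mm ahead of it and the grasp point (between the pads) lies 3 mm ahead of it; z points along the fingers, y is the line along which they close (so a half turn about z gives the same grasp; the last joint's range is limited). The gripper opens to 88 mm and grips with 3 to 60 N. Pads are 19 mm wide; open, the fingers measure 130 mm over their backs; the gripper's body (78 mm by 193 mm) begins 47 mm behind the grasp point.
Start: joints at [-59.467, 20.546, 0.682, 0, -70.136, -16.507], TCP at [0.164, -0.655, 0.249] pointing down, gripper open.
Joint ranges: [-176.03, 176.03], [-82.01, 121.73], [-58.28, 71.71], [-173.87, 95.51], [-174.79, -0.11], [-173.66, 173.66]. Speed limits (degrees/s): [136.94, 136.94, 172.46, 180, 180, 180].

INTERFACE

Orientations are given as [roll, pitch, yaw] about the fixed x, y, z axes, in that order (R = Rz(yaw) Ry(pitch) Rx(roll)).
In Python, from plant import r, vision gives the robot as it stands.
- The arm moves only by the shell command python3 -m pendant 'ROWS' [FORCE]. ROWS is JSON, a list that holds one entry, the list of rows, each a list of 7 numbers: the shift along the tool's x, y, z scaled (see below), then the turn, a rotation vector about the tool's x, y, z scaled (see below), then the opening, from -1 (shut) to 1 (fully open). In form: [[[x, y, z, wx, wy, wz, fingers], ...]]. A call has exactly 8 rows; each row shifts and turns the commanded pose from where the row before left it, along the tool's axes as they then stand; what a row does not reach is not made up. The controller multiplies each number of a shift by 20 mm and each number of a turn by 4 degrees. A row lasts 1/10 s, in which the tool goes at most 50 mm and 8.59 degrees, less where a joint would pass 70% of its speed; a pose out of reach is approached as far as the arm can. A call with a number of a shift or a turn outside -1 to 1 is refused whole. A call with a gripper value outside its range is refused whole. The fingers move at their own pace and stop on an object; FORCE is the grip in N (left out, the last holds). Time passes only in rows, so rows that do not move let the fingers close, or fill a call up. It gives the time, the measured TCP pose, the force, the opening and the grip force at its end, in the units of the state.
- r.get_state(): the state, without advancing time (a new reading comes with each control period).
- vision.capture(name): name is "scene" or "side" or "wrist"; returns a dict with "frame" (420x560x3 uint8, blue, green, red), "depth" (420x560 float32, m along the optical axis (not along the pixel's ray), 0 where there is no reading), "camera_matrix" (3x3 intrinsics, pixels), "extrinsics" (4x4, takes a point from world to camera coordinates); the wrist camera has in their place "hand_eye" (4x4, takes a point from camera to tool coordinates, whose origin is the TCP and whose axes are the flange's). Camera axes: x right, y up, looking along -z (the intrinsics and any distortion apply to the point x, -y, -z); pixel columns grow to the right and rows downward; lengths in m; the calibration is good to about 2 mm. A picture is of the moment at which its call begins: read the wrist's pose just before it.
- r.close_job(): hands the job in; it is judged then, once.
The state is a dict: "time_s": time; "joints": joint angles; "qd": joint speeds; "joint_torque": joint torques, N m; "tcp_pos": TCP position; "eef_rot": TCP orientation; "contact_force": force on the tool from outside, world axes, zero at the start; "moment": the same for the moment, N m; "gripper_width": finger opening in m; "gripper_force": force on a finger pad.
Only numpy, scipy, OpenCV 4.12 (cv2) and the standard library are available. Lean on these libraries where they do the work, as an engineer would, in place of code of your own. Each camera call takes 0.05 s, during which the arm holds its last target. There are 200 camera calls.

## Working session

There is one attempt and no reset: what is moved stays moved. The work goes in short steps, Python scripts to look and compute and a shell command to move; the robot and the scene stay as the last step left them, time stands still between calls to the robot, and variables do not carry over. Pictures are saved under pics/ and viewed, at most 10 in all, crops included, and the job is handed in when it is done.

```bash
mkdir -p pics; ls
cat > h.py <<'E'
import numpy as np, cv2
from plant import r, vision
from scipy.spatial.transform import Rotation as R
def cap(n):
    s=r.get_state(); c=vision.capture(n)
    if n=="wrist":
        T=np.eye(4);T[:3,:3]=R.from_euler('xyz',s['eef_rot'],degrees=True).as_matrix();T[:3,3]=s['tcp_pos']
        c['cw']=T@c['hand_eye']
    else: c['cw']=np.linalg.inv(c['extrinsics'])
    K=c['camera_matrix'];d=c['depth'];v,u=np.indices(d.shape)
    p=np.stack([(u-K[0,2])/K[0,0]*d,-(v-K[1,2])/K[1,1]*d,-d,np.ones_like(d)],-1)
    c['pts']=(p@c['cw'].T)[...,:3]; c['pts'][d==0]=np.nan
    return c
E
python3 - <<'E'
from h import *
s=r.get_state();print(s)
for n in("scene","side"):
    c=cap(n);cv2.imwrite(f"pics/{n}0.png",c['frame']);np.savez(f"{n}0.npz",f=c['frame'],p=c['pts']);print(n,c['cw'].round(3).tolist())
E
```

```text
pics
{'time_s': 0.0, 'joints': array([-5.94677493e+01,  2.05922616e+01,  6.31904964e-01, -2.12174968e-02,
       -7.01352482e+01, -1.65060155e+01]), 'qd': array([ 0.07315989, -0.04173395,  0.01210472,  0.01983699,  0.00596456,
        0.10227355]), 'joint_torque': array([-7.30754782e-04, -5.82714629e+01,  2.93044639e+01,  6.99710861e+00,
        6.94994713e-03, -2.15672098e-04]), 'tcp_pos': array([ 0.16345234, -0.65442783,  0.24759568]), 'eef_rot': array([ 1.79902668e+02, -8.04211929e-03, -1.65980984e+02]), 'contact_force': array([ 0.13768295,  0.56009487, -0.20103931]), 'moment': array([-0.03206228, -0.00505618,  0.00094595]), 'gripper_force': 0.0, 'gripper_width': 0.08803174177255978}
scene [[-0.382, -0.645, 0.662, 1.345], [0.924, -0.279, 0.261, 0.298], [0.016, 0.712, 0.702, 0.887], [0.0, 0.0, 0.0, 1.0]]
side [[-0.729, 0.503, -0.464, 0.164], [-0.684, -0.523, 0.509, 0.472], [0.013, 0.688, 0.725, 0.767], [0.0, 0.0, 0.0, 1.0]]
```

View pics/scene0.png

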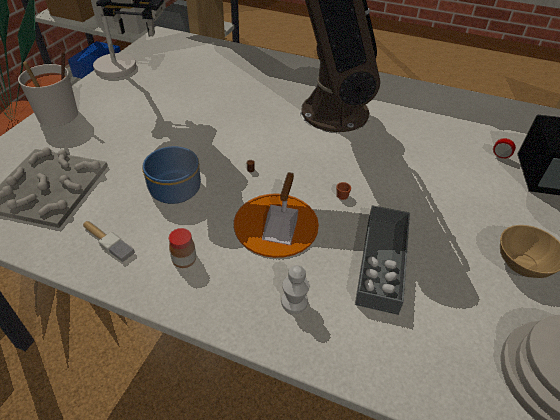

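View pics/side0.png

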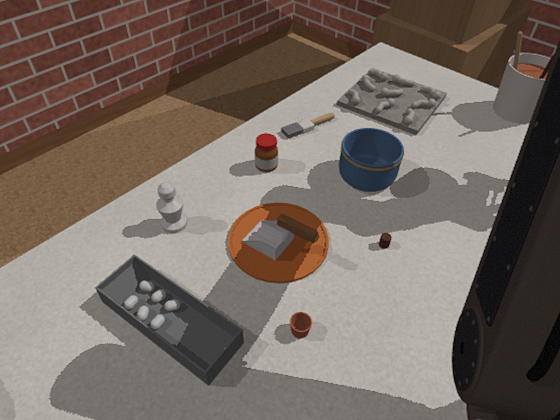

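The scene view shows the tub at (385,258) with the lozenges at its lower end, the jar at (172,175), and the tray at (276,225). The scoop's handle points to the robot, toward (288,185). The bystanders are the stamp (250,166), cup (343,190), glaze (182,248) and bust (295,287). The side view agrees with this.

```bash
cat > m.py <<'E'
from h import *
S={n:np.load(n+"0.npz") for n in("scene","side")}
def circ(p):
    A=np.c_[2*p,np.ones(len(p))];s=np.linalg.lstsq(A,(p**2).sum(1),rcond=None)[0];return s[:2],np.sqrt(s[2]+s[:2]@s[:2])
def box(n,u0,v0,u1,v1):
    P=S[n]['p'][v0:v1,u0:u1].reshape(-1,3);F=S[n]['f'][v0:v1,u0:u1].reshape(-1,3).astype(int);k=np.isfinite(P[:,0]);return P[k],F[k]
for n,B in {"scene":dict(tub=(350,200,418,315),jar=(135,140,210,205),tray=(228,165,325,260),stamp=(243,157,258,174),cup=(333,180,355,202),glaze=(165,225,200,270),bust=(278,260,315,314)),
 "side":dict(tub=(90,250,248,385),jar=(335,125,408,193),tray=(220,198,335,282),stamp=(376,230,394,250),cup=(288,310,314,338),glaze=(250,130,282,172),bust=(152,178,192,234))}.items():
    print(n)
    for k,b in B.items():
        P,F=box(n,*b);b_,g,r_=F.T;z=P[:,2]
        if k=="tub":
            m=(z>.045)&(z<.058)&(F.max(1)<140)
            c=cv2.minAreaRect(P[m][:,:2].astype(np.float32)*1000);print(k,m.sum(),c,z[m].mean())
            m=(F.min(1)>120)&(z>.01)&(z<.035);print(' loz z',np.percentile(z[m],[50,95]))
        elif k=="jar":
            m=(z>.09)&(z<.1);print(k,m.sum(),circ(P[m][:,:2]),cv2.minEnclosingCircle(P[m][:,:2].astype(np.float32)))
        elif k=="tray":
            m=(r_>120)&(r_>2.5*b_)&(z<.012)&(z>-.002);print(k,m.sum(),cv2.minEnclosingCircle(P[m][:,:2].astype(np.float32)),z[m].mean())
            m=(z>.097)&(z<.112);q=P[m];c=cv2.minAreaRect(q[:,:2].astype(np.float32)*1000);print(' bar',m.sum(),c,cv2.boxPoints(c).round().tolist(),q.mean(0))
            m=(z>.008)&(z<.055)&(abs(r_-b_)<40);q=P[m];c=cv2.minAreaRect(q[:,:2].astype(np.float32)*1000);print(' pan',m.sum(),c,cv2.boxPoints(c).round().tolist())
        else:
            m=z>.012;q=P[m];print(k,m.sum(),cv2.minEnclosingCircle(q[:,:2].astype(np.float32)),z.max())
E
python3 m.py
```

```text
scene
tub 626 ((590.4371337890625, 297.5409240722656), (283.5502014160156, 98.49847412109375), 7.472609519958496) 0.05127313972897598
 loz z [0.02349665 0.02643781]
jar 387 (array([ 0.561951  , -0.30527412]), np.float64(0.07195834406070245)) ((0.5623356103897095, -0.3066348433494568), 0.07919925451278687)
tray 1048 ((0.5759236216545105, 0.01124673429876566), 0.11294751614332199) 0.006233629758180694
 bar 181 ((522.28857421875, 16.8062744140625), (90.12660217285156, 18.656612396240234), 9.509718894958496) [[476.0, 19.0], [479.0, 0.0], [568.0, 15.0], [565.0, 33.0]] [0.52670966 0.01792076 0.1046831 ]
 pan 727 ((529.1317749023438, -44.495147705078125), (292.8168029785156, 170.2382049560547), 65.8709945678711) [[392.0, -143.0], [547.0, -213.0], [667.0, 54.0], [511.0, 124.0]]
stamp 66 ((0.4024312198162079, -0.14365823566913605), 0.014488453045487404) 0.03522541332077489
cup 183 ((0.399790495634079, 0.1414114534854889), 0.023265117779374123) 0.03827031249031343
glaze 838 ((0.7737988233566284, -0.15229439735412598), 0.030824696645140648) 0.08979628395237893
bust 957 ((0.7843230962753296, 0.1
[... 520 characters left out ...]
0181884766, 19.163198471069336), 9.437543869018555) [[474.0, 21.0], [477.0, 2.0], [567.0, 17.0], [564.0, 36.0]] [0.51807096 0.02009155 0.10384379]
 pan 745 ((589.2161254882812, 28.264131546020508), (95.64077758789062, 77.87611389160156), 9.190463066101074) [[536.0, 59.0], [548.0, -18.0], [643.0, -3.0], [630.0, 74.0]]
stamp 126 ((0.4000101685523987, -0.13943825662136078), 0.012729993090033531) 0.03443758816519471
cup 313 ((0.39936932921409607, 0.1426951140165329), 0.02133892849087715) 0.03778138903037853
glaze 755 ((0.7987574338912964, -0.19962604343891144), 0.08794952183961868) 0.08883399153361271
bust 1027 ((0.7812843322753906, 0.14094507694244385), 0.030313871800899506) 0.12588510843866996
```

```bash
cat > to.py <<'E'
# usage: to.py x y z heading pitch(nose-down +) : remaining shift/turn in tool units (scoop heading convention)
import sys; from h import *
x,y,z,h,p=map(float,sys.argv[1:6]); s=r.get_state()
Rc=R.from_euler('xyz',s['eef_rot'],degrees=True)
Rt=R.from_euler('z',h,degrees=True)*R.from_euler('y',p,degrees=True)*R.from_matrix(np.diag([-1.,1,-1]))
print('shift units',(Rc.inv().apply(np.array([x,y,z])-s['tcp_pos'])/.02).round(2),'turn units',((Rc.inv()*Rt).as_rotvec(degrees=True)/4).round(2))
print('t',round(s['time_s'],2),s['tcp_pos'].round(4),s['eef_rot'].round(2),'J',s['joints'].round(1),'F',s['contact_force'].round(1),'w',s['gripper_width'].round(4),s['gripper_force'])
E
python3 -m pendant '[[[0,0,0,0,0,0.6,1],[-0.75,0.95,0,0,0,0.5,1],[-0.75,0.95,0,0,0,0,1],[-0.75,0.95,0,0,0,0,1],[-0.75,0.95,0,0,0,0,1],[-0.75,0.95,0,0,0,0,1],[-0.75,0.95,0,0,0,0,1],[-0.75,0.95,0,0,0,0,1]]]'
for i in 1; do python3 to.py 0.5213 0.0177 0.16 9.5 0; done
```

```text
time_s: 0.9
tcp_pos: [0.2444, -0.5047, 0.2482]
eef_rot: [180.0, -0.0, -170.4]
contact_force: [0.7, 0.5, -0.2]
gripper_width: 0.0877
gripper_force: 0.0
shift units [-18.02  23.43   4.42] turn units [ 0.01 -0.    0.03]Traceback (most recent call last):
  File "to.py", line 7, in <module>
    print('t',round(s['time_s'],2),s['tcp_pos'].round(4),s['eef_rot'].round(2),'J',s['joints'].round(1),'F',s['contact_force'].round(1),'w',s['gripper_width'].round(4),s['gripper_force'])
                                                                                                                                            ^^^^^^^^^^^^^^^^^^^^^^^^
AttributeError: 'float' object has no attribute 'round'
```

```bash
sed -i "s/s\['gripper_width'\].round(4)/round(s['gripper_width'],4)/" to.py
python3 -m pendant '[[[-0.75,0.98,0,0,0,0,1],[-0.75,0.98,0,0,0,0,1],[-0.75,0.98,0,0,0,0,1],[-0.75,0.98,0,0,0,0,1],[-0.75,0.98,0,0,0,0,1],[-0.75,0.98,0,0,0,0,1],[-0.75,0.98,0,0,0,0,1],[-0.75,0.98,0,0,0,0,1]]]' >/dev/null
python3 -m pendant '[[[-0.75,0.98,0,0,0,0,1],[-0.75,0.98,0,0,0,0,1],[-0.75,0.98,0,0,0,0,1],[-0.75,0.98,0,0,0,0,1],[-0.75,0.98,0,0,0,0,1],[-0.75,0.98,0,0,0,0,1],[-0.75,0.98,0,0,0,0,1],[-0.75,0.98,0,0,0,0,1]]]' >/dev/null
python3 -m pendant '[[[-0.75,0.98,0.5,0,0,0,1],[-0.75,0.98,0.5,0,0,0,1],[-0.75,0.98,0.5,0,0,0,1],[-0.75,0.98,0.5,0,0,0,1],[-0.75,0.98,0.5,0,0,0,1],[-0.75,0.98,0.5,0,0,0,1],[-0.75,0.98,0.5,0,0,0,1],[-0.75,0.6,0.5,0,0,0,1]]]' >/dev/null
python3 to.py 0.5213 0.0177 0.096 9.5 0
python3 - <<'E'
from h import *
c=cap("wrist");cv2.imwrite("pics/w1.png",c['frame'])
P=c['pts'].reshape(-1,3);F=c['frame'].reshape(-1,3).astype(int)
m=(abs(P[:,2]-.105)<.006)&(P[:,0]>.4)&(P[:,0]<.65)&(abs(P[:,1])<.12);q=P[m]
b=cv2.minAreaRect(q[:,:2].astype(np.float32)*1000);print(m.sum(),b,q.mean(0))
E
```

```text
shift units [-0.03  0.29  3.6 ] turn units [ 0.   -0.01  0.04]
t 3.3 [0.5218 0.012  0.168 ] [ 1.7999e+02 -2.0000e-02 -1.7034e+02] J [  22.9   10.2  -25.    -0.   -54.9 -103.2] F [ 0.3 -0.1 -0.2] w 0.0879 0.0
2489 ((508.2744445800781, 14.985458374023438), (68.69965362548828, 17.666196823120117), 9.489917755126953) [0.50671732 0.01438505 0.10437651]
```

View pics/w1.png

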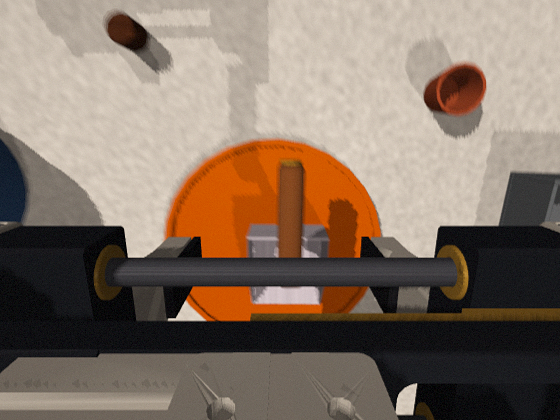

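The wrist picture shows the handle bar (290,210) centred and parallel between the open fingers, with nothing in their way. I'll descend and grip it.

```bash
python3 -m pendant '[[[0.05,0.25,0.6,0,0,0,1],[0,0,0.6,0,0,0,1],[0,0,0.6,0,0,0,1],[0,0,0.6,0,0,0,1],[0,0,0.6,0,0,0,1],[0,0,0.6,0,0,0,1],[0,0,0,0,0,0,1],[0,0,0,0,0,0,-1]]]' 60
python3 -m pendant '[[[0,0,0,0,0,0,-1],[0,0,0,0,0,0,-1],[0,0,0,0,0,0,-1],[0,0,0,0,0,0,-1],[0,0,0,0,0,0,-1],[0,0,0,0,0,0,-1],[0,0,0,0,0,0,-1],[0,0,0,0,0,0,-1]]]' >/dev/null
python3 to.py 0.52 0.017 0.22 9.5 0
```

```text
time_s: 4.15
tcp_pos: [0.5198, 0.0153, 0.0963]
eef_rot: [-180.0, -0.0, -170.4]
contact_force: [0.9, 0.0, 0.9]
gripper_width: 0.0836
gripper_force: 0.0
shift units [-0.02  0.08 -6.17] turn units [-0.   -0.    0.03]
t 4.95 [0.5198 0.0154 0.0965] [-180.     -0.   -170.37] J [  23.3   15.   -30.     0.   -45.1 -103.7] F [1.1 0.3 0. ] w 0.0211 0.06683746352791786
```

```bash
python3 -m pendant '[[[0,0,0,0,0,0,-1],[0,0,0,0,0,0,-1],[0,0,0,0,0,0,-1],[0,0,-0.5,0,0,0,-1],[0,0,-1,0,0,0,-1],[0,0,-1,0,0,0,-1],[0,0,-1,0,0,0,-1],[0,0,-1,0,0,0,-1]]]' 
python3 to.py 0.52 0.017 0.22 9.5 0
```

```text
time_s: 5.75
tcp_pos: [0.5196, 0.0154, 0.188]
eef_rot: [180.0, -0.0, -170.4]
contact_force: [0.7, -0.4, -1.2]
gripper_width: 0.0177
gripper_force: 60.0
shift units [-0.03  0.08 -1.6 ] turn units [ 0.   -0.    0.03]
t 5.75 [0.5196 0.0154 0.188 ] [ 180.     -0.   -170.37] J [  23.3    8.8  -23.7   -0.   -57.5 -103.7] F [ 0.7 -0.4 -1.2] w 0.0177 59.98144447803497
```

```bash
python3 to.py 0.4636 0.2814 0.188 7.5 0
python3 -m pendant '[[[0,0.9,0,0,0,0.5,-1],[0,0.9,0,0,0,0,-1],[0,0.9,0,0,0,0,-1],[0,0.9,0,0,0,0,-1],[0,0.9,0,0,0,0,-1],[0,0.9,0,0,0,0,-1],[0,0.9,0,0,0,0,-1],[0,0.9,0,0,0,0,-1]]]' >/dev/null
python3 to.py 0.4636 0.2814 0.188 7.5 0
```

```text
shift units [ 0.54 13.58 -0.  ] turn units [ 0.   -0.    0.53]
t 5.75 [0.5196 0.0154 0.188 ] [ 180.     -0.   -170.37] J [  23.3    8.8  -23.7   -0.   -57.5 -103.7] F [ 0.7 -0.4 -1.2] w 0.0177 59.98144447803497
shift units [ 0.98  6.32 -0.04] turn units [0.   0.   0.03]
t 6.55 [0.4998 0.1587 0.1872] [ 1.7999e+02  1.0000e-02 -1.7237e+02] J [  39.1    9.3  -23.2   -0.   -57.5 -121.4] F [ 0.1 -0.2 -1.4] w 0.0177 59.98104751110077
```

```bash
python3 -m pendant '[[[0.2,0.9,0,0,0,0,-1],[0.2,0.9,0,0,0,0,-1],[0.2,0.9,0,0,0,0,-1],[0.2,0.9,0,0,0,0,-1],[0.2,0.9,0,0,0,0,-1],[0,0.9,0,0,0,0,-1],[0,0.7,0,0,0,0,-1],[0,0,0,0,0,0,-1]]]' >/dev/null
python3 to.py 0.4636 0.2814 0.0975 7.5 0
python3 - <<'E'
from h import *
c=cap("scene");P=c['pts'];F=c['frame'].astype(int)
np.savez("scene1.npz",f=c['frame'],p=P)
a=c['frame'][130:330,300:460];c2=cap("side")['frame'][150:400,60:320]
cv2.imwrite("pics/s1.png",np.hstack([cv2.resize(a,(400,500)),cv2.resize(c2,(390,500))]))
E
```

```text
shift units [0.01 0.17 4.46] turn units [0.   0.01 0.05]
t 7.35 [0.4642 0.2781 0.1867] [ 1.7999e+02  2.0000e-02 -1.7229e+02] J [  51.7   10.9  -21.3    0.   -57.8 -134. ] F [-0.1 -0.9 -1.2] w 0.0174 59.981560707092285
```

View pics/s1.png

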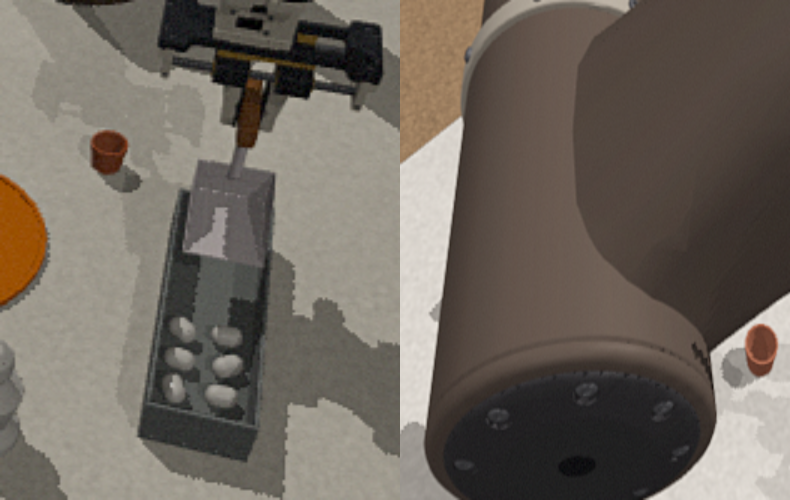

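The scoop hangs aligned over the empty half of the tub. All six lozenges lie beyond the lip, in two columns of three. I'll lower it now.

```bash
python3 -m pendant '[[[0,0.17,0.5,0,0,0,-1],[0,0,0.9,0,0,0,-1],[0,0,0.9,0,0,0,-1],[0,0,0.9,0,0,0,-1],[0,0,0.8,0,0,0,-1],[0,0,0.3,0,0,0,-1],[0,0,0.15,0,0,0,-1],[0,0,0,0,0,0,-1]]]' >/dev/null
python3 to.py 0.4636 0.2814 0.0965 7.5 0
```

```text
shift units [-0.    0.09  0.05] turn units [-0.   -0.    0.03]
t 8.25 [0.4638 0.2796 0.0975] [-1.7998e+02 -1.0000e-02 -1.7239e+02] J [  51.8   16.7  -27.3    0.   -46.1 -134.2] F [ 0.6 -0.2 -1.6] w 0.0177 59.98146951198578
```

```bash
python3 -m pendant '[[[0,0.08,0.07,0,0,0,-1],[0,0,0,0,0,0,-1],[-0.5,0,0,0,0,0,-1],[-0.5,0,0,0,0,0,-1],[-0.5,0,0,0,0,0,-1],[-0.5,0,0,0,0,0,-1],[-0.5,0,0,0,0,0,-1],[-0.5,0,0,0,0,0,-1]]]'
python3 -m pendant '[[[-0.4,0,0,0,0,0,-1],[-0.4,0,0,0,0,0,-1],[-0.4,0,0,0,0,0,-1],[-0.4,0,0,0,0,0,-1],[-0.3,0,0,0,0,0,-1],[-0.3,0,0,0,0,0,-1],[0,0,0,0,0,0,-1],[0,0,0,0,0,0,-1]]]'
python3 - <<'E'
from h import *
c=cap("scene");a=c['frame'][190:320,330:440];np.savez("scene2.npz",f=c['frame'],p=c['pts'])
cv2.imwrite("pics/s2.png",cv2.resize(a,None,fx=4.5,fy=4.5,interpolation=cv2.INTER_CUBIC))
E
python3 to.py 0.4636 0.2814 0.0965 7.5 0
```

```text
time_s: 9.05
tcp_pos: [0.5238, 0.2892, 0.0959]
eef_rot: [-180.0, -0.0, -172.4]
contact_force: [-0.8, 0.1, -2.0]
gripper_width: 0.0178
gripper_force: 60.0
time_s: 9.85
tcp_pos: [0.5664, 0.295, 0.096]
eef_rot: [-180.0, -0.0, -172.4]
contact_force: [-0.6, 0.0, -2.1]
gripper_width: 0.0177
gripper_force: 60.0
shift units [ 5.18  0.01 -0.02] turn units [-0.   -0.01  0.03]
t 9.9 [0.5662 0.295  0.0961] [-1.7999e+02 -2.0000e-02 -1.7238e+02] J [  45.    24.6  -14.7   -0.   -50.7 -127.4] F [-0.4  0.4 -2.6] w 0.0179 59.981011748313904
```

View pics/s2.png

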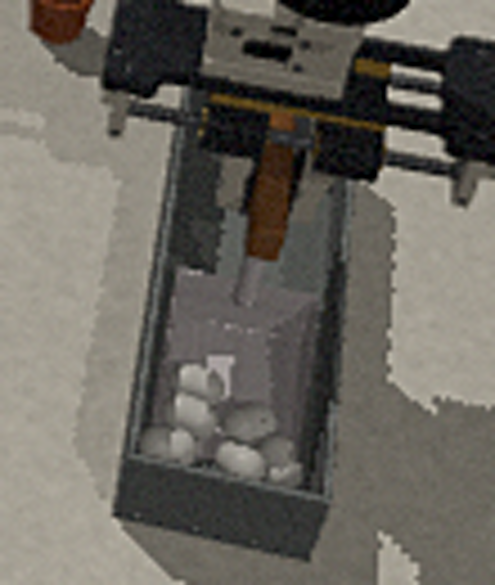

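The lozenges have ridden over the lip; the front ones rest against the slope at about (160,445) and (285,470). I'll run the lip up the slope while tilting the nose up.

```bash
python3 -m pendant '[[[-0.25,0,0,0,0,0,-1],[-0.2,0,0,0,0,0,-1],[-0.1,0,0.07,0,-1,0,-1],[-0.1,0,0.07,0,-1,0,-1],[-0.1,0,0.07,0,-1,0,-1],[-0.1,0,0.07,0,-1,0,-1],[0,0,0,0,0,0,-1],[0,0,0,0,0,0,-1]]]'
python3 - <<'E'
from h import *
c=cap("scene");a=c['frame'][190:320,330:440];np.savez("scene3.npz",f=c['frame'],p=c['pts'])
cv2.imwrite("pics/s3.png",cv2.resize(a,None,fx=4.5,fy=4.5,interpolation=cv2.INTER_CUBIC))
E
```

```text
time_s: 10.7
tcp_pos: [0.5817, 0.2971, 0.0932]
eef_rot: [-180.0, 16.0, -172.2]
contact_force: [-33.2, 0.7, 24.0]
gripper_width: 0.0177
gripper_force: 60.0
```

View pics/s3.png

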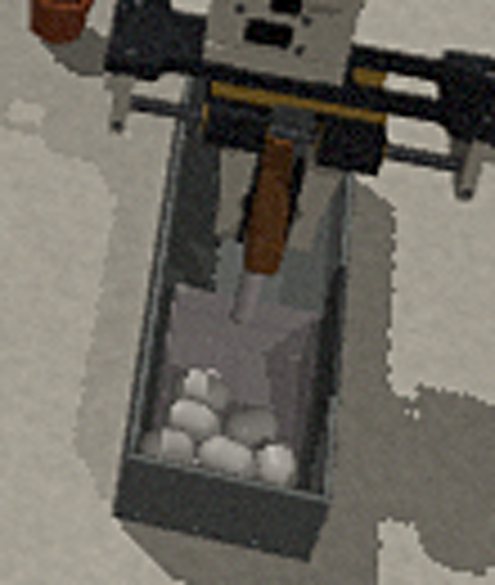

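```bash
python3 -m pendant '[[[0.15,0,-0.1,0,-0.5,0,-1],[0.2,0,-0.15,0,-1,0,-1],[0.2,0,-0.15,0,-1,0,-1],[0.2,0,-0.2,0,-1,0,-1],[0,0,0,0,0,0,-1],[0,0,0,0,0,0,-1],[0,0,0,0,0,0,-1],[0,0,0,0,0,0,-1]]]'
python3 - <<'E'
from h import *
c=cap("scene");a=c['frame'][190:320,330:440];np.savez("scene4.npz",f=c['frame'],p=c['pts'])
cv2.imwrite("pics/s4.png",cv2.resize(a,None,fx=4.5,fy=4.5,interpolation=cv2.INTER_CUBIC))
# bar orientation + pan in tub frame
P=c['pts'].reshape(-1,3);F=c['frame'].reshape(-1,3).astype(int)
t=R.from_euler('z',7.5,degrees=True);Q=t.inv().apply(P-[.59,.298,0])*1000
m=(F[:,2]>1.6*F[:,0])&(F[:,2]>35)&(abs(Q[:,1])<25)&(Q[:,2]>40)&(Q[:,2]<150)&(abs(Q[:,0])<110)
q=Q[m];print('bar tilt',np.degrees(np.arctan(np.polyfit(q[:,0],q[:,2],1)[0])),len(q),q.min(0),q.max(0))
E
```

```text
time_s: 11.55
tcp_pos: [0.5868, 0.2913, 0.1384]
eef_rot: [179.8, 23.9, -171.4]
contact_force: [0.6, -0.2, -2.5]
gripper_width: 0.0176
gripper_force: 60.0
bar tilt -1.3739196107756535 144 [-51.30001557 -16.22413886 131.04456811] [ 39.20558075   2.00872961 149.99999095]
```

View pics/s4.png

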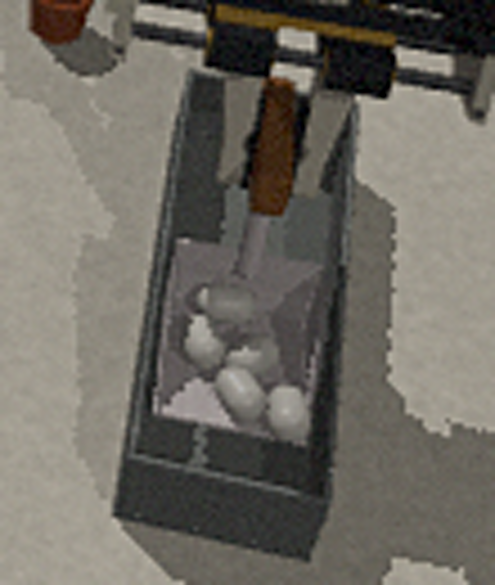

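```bash
python3 to.py 0.5868 0.2913 0.1384 7.5 -28
python3 - <<'E'
from h import *
for n in("3","4"):
    z=np.load(f"scene{n}.npz");P=z['p'].reshape(-1,3);F=z['f'].reshape(-1,3).astype(int)
    Q=R.from_euler('z',7.5,degrees=True).inv().apply(P-[.59,.298,0])*1000
    v,u=[a.ravel() for a in np.indices(z['p'].shape[:2])]
    m=(u>383)&(u<398)&(v>205)&(v<252)&(F[:,2]>1.5*F[:,0])&(F[:,2]>30)&(abs(Q[:,0])<140)
    q=Q[m];f=np.polyfit(q[:,0],q[:,2],1);e=abs(np.polyval(f,q[:,0])-q[:,2])<6;q=q[e];print('bar tilt',np.degrees(np.arctan(np.polyfit(q[:,0],q[:,2],1)[0])),len(q),q.min(0),q.max(0))
    w=(F.min(1)>110)&(Q[:,0]>-20)&(Q[:,0]<140)&(abs(Q[:,1])<42)&(Q[:,2]<120)&(Q[:,2]>5);print(np.percentile(Q[w],[2,50,98],axis=0).round(0))
    # pan side wall profile
    for x in range(30,140,12):
        s=(abs(Q[:,0]-x)<4)&(abs(Q[:,1])<38);print(x,np.percentile(Q[s][:,2],[5,50,95]).round(0) if s.sum()>3 else '',end=' ')
    print()
E
```

```text
shift units [-0. -0. -0.] turn units [ 0.16 -1.03  0.24]
t 11.6 [0.5868 0.2913 0.1383] [ 179.83   23.9  -171.42] J [  44.5   13.3  -45.8   51.5  -17.5 -173.6] F [-0.9 -0.1 -3.3] w 0.0179 59.996076822280884
bar tilt -2.805369277378718 51 [ -9.10877515  -7.82980418 103.42767772] [ 33.56573459   6.89263468 108.96495186]
[[ 57. -31.  20.]
 [100.  -8.  27.]
 [112.  31.  32.]]
30 [  5.  11. 105.] 42 [ 5.  8. 44.] 54 [-753.    7.   42.] 66 [-752.   11.   33.] 78 [-753.   15.   29.] 90 [-754.   22.   29.] 102 [-750.   26.   31.] 114 [20. 26. 32.] 126  138 [ 1. 28. 53.] 
bar tilt 7.322386939048482 134 [-41.09154774 -16.39983877 140.42853868] [ 37.08488421   2.8746263  156.33650211]
[[ 48. -41.  64.]
 [107. -11.  81.]
 [122.  28.  90.]]
30 [ 59.  81. 153.] 42 [ 55.  70. 139.] 54 [-755.   60.   79.] 66 [-754. -741.   90.] 78 [-752.    6.   83.] 90 [-752.    6.   81.] 102 [-752.   36.   86.] 114 [66. 79. 88.] 126 [71. 82. 88.] 138 [ 0. 28. 53.]
```

The bar has turned in the grip, so the pan is only about 7° nose-up while the tool is at 24°. Joint 6 is also near its limit. All six lozenges look to be in the pan, so I'll lift gently straight up.

```bash
python3 -m pendant '[[[-0.1,0,-0.25,0,0,0,-1],[-0.15,0,-0.4,0,0,0,-1],[-0.2,0,-0.46,0,0,0,-1],[-0.2,0,-0.46,0,0,0,-1],[-0.2,0,-0.46,0,0,0,-1],[-0.15,0,-0.4,0,0,0,-1],[-0.1,0,-0.2,0,0,0,-1],[0,0,0,0,0,0,-1]]]'
python3 to.py 0.585 0.291 0.2 7.5 -28
```

```text
time_s: 12.4
tcp_pos: [0.5858, 0.2912, 0.1967]
eef_rot: [179.8, 24.0, -171.4]
contact_force: [0.2, 0.6, -2.9]
gripper_width: 0.0172
gripper_force: 60.0
shift units [-0.03 -0.   -0.17] turn units [ 0.18 -1.    0.23]
t 12.4 [0.5858 0.2912 0.1967] [ 179.76   24.   -171.45] J [  49.1    9.6  -38.    34.1  -27.7 -158.9] F [ 0.2  0.6 -2.9] w 0.0172 59.99599099159241
```

```bash
python3 -m pendant '[[[0,0,0,0,-0.3,0,-1],[0,0,-0.1,0,-0.6,0,-1],[0,0,-0.1,0,-0.6,0,-1],[0,0,-0.1,0,-0.6,0,-1],[0,0,-0.1,0,-0.6,0,-1],[0,0,-0.1,0,-0.6,0,-1],[0,0,0,0,-0.3,0,-1],[0,0,0,0,0,0,-1]]]'
python3 to.py 0.585 0.291 0.2 7.5 -38
python3 - <<'E'
from h import *
c=cap("scene");np.savez("scene5.npz",f=c['frame'],p=c['pts'])
cv2.imwrite("pics/s5.png",cv2.resize(c['frame'][160:320,320:450],None,fx=3.7,fy=3.7,interpolation=cv2.INTER_CUBIC))
E
```

```text
time_s: 13.2
tcp_pos: [0.5978, 0.2796, 0.2507]
eef_rot: [179.4, 32.9, -170.1]
contact_force: [-0.1, 0.3, -2.6]
gripper_width: 0.0179
gripper_force: 60.0
shift units [1.82 0.65 1.85] turn units [ 0.51 -1.27  0.49]
t 13.2 [0.5978 0.2796 0.2507] [ 179.35   32.91 -170.07] J [  43.7    3.8  -45.7   56.2  -20.6 -173.6] F [-0.1  0.3 -2.6] w 0.0179 59.996060729026794
```

View pics/s5.png

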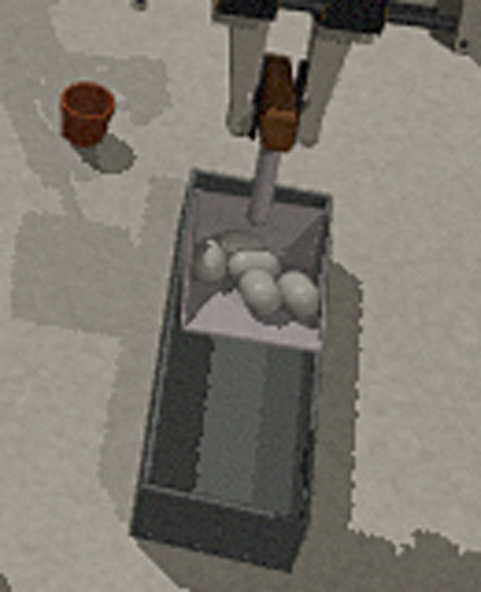

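The tub is now empty and the whole load sits at the back of the tilted pan, around (255,275). I'll carry it to the right, toward the jar.

```bash
python3 -m pendant '[[[0,-0.3,0,0,0,0,-1],[0,-0.6,0,0,0,0,-1],[0,-0.9,0,0,0,0,-1],[0,-0.9,0,0,0,0,-1],[0,-0.9,0,0,0,0,-1],[0,-0.9,0,0,0,0,-1],[0,-0.9,0,0,0,0,-1],[0,-0.9,0,0,0,0,-1]]]'
python3 to.py 0.4135 -0.382 0.25 28 -33
```

```text
time_s: 14.05
tcp_pos: [0.6198, 0.1539, 0.2478]
eef_rot: [179.5, 32.8, -170.0]
contact_force: [0.6, 0.4, -2.3]
gripper_width: 0.0176
gripper_force: 60.0
shift units [ 12.39 -24.52  -8.33] turn units [-2.31 -0.04 -3.78]
t 14.05 [0.6198 0.1539 0.2478] [ 179.47   32.76 -170.01] J [  32.2    1.3  -47.1   47.2  -15.5 -155.1] F [ 0.6  0.4 -2.3] w 0.0176 59.99698877334595
```

```bash
python3 -m pendant '[[[0.3,-0.9,-0.2,0,0,0,-1],[0.5,-0.9,-0.33,0,0,0,-1],[0.7,-0.9,-0.45,0,0,0,-1],[0.7,-0.9,-0.45,0,0,0,-1],[0.7,-0.9,-0.45,0,0,0,-1],[0.7,-0.9,-0.45,0,0,0,-1],[0.7,-0.9,-0.45,0,0,0,-1],[0.7,-0.9,-0.45,0,0,0,-1]]]'
python3 to.py 0.4135 -0.382 0.25 28 -33
```

```text
time_s: 14.85
tcp_pos: [0.5274, -0.0088, 0.2466]
eef_rot: [179.5, 32.7, -170.0]
contact_force: [-0.2, -0.3, -2.3]
gripper_width: 0.0176
gripper_force: 60.0
shift units [  7.35 -17.34  -5.09] turn units [-2.31 -0.04 -3.78]
t 14.85 [ 0.5274 -0.0088  0.2466] [ 179.45   32.75 -170.01] J [  23.8  -10.5  -50.5   21.5  -19.1 -122.1] F [-0.2 -0.3 -2.3] w 0.0176 59.99767005443573
```

```bash
python3 -m pendant '[[[0.5,-0.95,-0.34,0,0,0,-1],[0.4,-0.95,-0.28,-0.1,0,-0.15,-1],[0.4,-0.95,-0.28,-0.15,0,-0.24,-1],[0.4,-0.95,-0.28,-0.15,0,-0.24,-1],[0.4,-0.95,-0.28,-0.15,0,-0.24,-1],[0.4,-0.95,-0.28,-0.15,0,-0.24,-1],[0.3,-0.95,-0.2,-0.15,0,-0.24,-1],[0.2,-0.95,-0.14,-0.15,0,-0.24,-1]]]'
python3 to.py 0.4135 -0.382 0.25 28 -33
```

```text
time_s: 15.65
tcp_pos: [0.4909, -0.1722, 0.2486]
eef_rot: [179.5, 32.9, -162.4]
contact_force: [-0.5, -0.1, -2.4]
gripper_width: 0.0175
gripper_force: 60.0
shift units [ 5.73 -8.8  -3.86] turn units [-1.3  -0.01 -2.18]
t 15.65 [ 0.4909 -0.1722  0.2486] [ 179.54   32.91 -162.39] J [-10.2  -5.1 -27.9 -23.8 -40.2 -47.4] F [-0.5 -0.1 -2.4] w 0.0175 59.99776303768158
```

```bash
python3 -m pendant '[[[0.4,-0.9,-0.28,-0.15,0,-0.25,-1],[0.5,-0.9,-0.32,-0.15,0,-0.25,-1],[0.5,-0.9,-0.32,-0.15,0,-0.25,-1],[0.5,-0.9,-0.32,-0.15,0,-0.25,-1],[0.5,-0.9,-0.32,-0.15,0,-0.25,-1],[0.4,-0.9,-0.27,-0.15,0,-0.25,-1],[0.3,-0.8,-0.2,-0.15,0,-0.25,-1],[0.2,-0.6,-0.13,-0.1,0,-0.2,-1]]]' >/dev/null
python3 to.py 0.4135 -0.382 0.25 28 -33
```

```text
shift units [ 3.   -1.18 -2.07] turn units [-0.16 -0.03 -0.24]
t 16.45 [ 0.4678 -0.328   0.2478] [ 179.99   32.89 -153.16] J [-36.4   7.5 -11.  -34.  -60.2 -12.4] F [-0.4  0.4 -2.7] w 0.0178 59.996400475502014
```

```bash
python3 -m pendant '[[[0.2,-0.4,-0.14,0,0,-0.1,-1],[0.4,-0.4,-0.27,-0.1,0,-0.1,-1],[0.5,-0.3,-0.34,0,0,0,-1],[0.5,-0.1,-0.34,0,0,0,-1],[0.5,0,-0.34,0,0,0,-1],[0.4,0,-0.28,0,0,0,-1],[0.3,0,-0.2,0,0,0,-1],[0,0,0,0,0,0,-1]]]' >/dev/null
python3 to.py 0.4135 -0.382 0.25 28 -33
python3 - <<'E'
from h import *
a=cap("scene");b=cap("side");np.savez("side6.npz",f=b['frame'],p=b['pts'])
cv2.imwrite("pics/s6.png",np.hstack([cv2.resize(a['frame'][70:270,110:300],(380,400)),cv2.resize(b['frame'][30:230,300:500],(400,400))]))
E
```

```text
shift units [ 0.25  0.   -0.14] turn units [-0.06 -0.02 -0.04]
t 17.25 [ 0.4186 -0.3794  0.2504] [-179.86   32.9  -152.21] J [-44.9   9.2  -8.3 -34.6 -65.8  -4.7] F [ 0.  -0.3 -3.6] w 0.0172 59.996028542518616
```

View pics/s6.png

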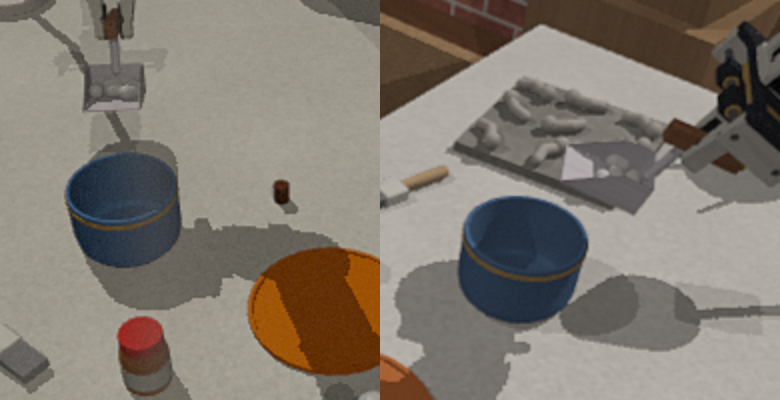

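The load is in the pan at (610,165) in the right half, behind the jar as seen from the camera. I'll measure where the lip is.

Run:
```python
from h import *
z=np.load("side6.npz");P=z['p'];
h=28;d=np.array([np.cos(np.radians(h)),np.sin(np.radians(h))]);l=np.array([-d[1],d[0]])
q=P[95:140,388:440].reshape(-1,3);q=q[(q[:,2]>.14)&(q[:,2]<.3)]
e=q[:,:2]-[.561,-.304];f=e@d*1000;s=e@l*1000
o=np.argsort(-f)
print('front fwd,left,z rel jar centre (mm)');print(np.c_[f,s,q[:,2]*1000][o][:120:12].round(0))
m=f>np.percentile(f,0)
for a in range(-140,0,15):
    k=abs(f-a)<4
    if k.sum()>2: print(a,k.sum(),s[k].min().round(),s[k].max().round(),np.percentile(q[k,2]*1000,[3,50,97]).round())
```

```text
front fwd,left,z rel jar centre (mm)
[[-24.  22. 200.]
 [-25. -13. 201.]
 [-27.  25. 199.]
 [-28. -34. 201.]
 [-29.   3. 199.]
 [-31.  19. 199.]
 [-32. -34. 204.]
 [-33. -34. 199.]
 [-34.  38. 199.]
 [-36. -33. 197.]]
-125 23 -33.0 8.0 [206. 212. 223.]
-110 123 -40.0 40.0 [176. 196. 211.]
-95 119 -38.0 40.0 [180. 199. 217.]
-80 127 -40.0 41.0 [184. 203. 216.]
-65 108 -39.0 40.0 [187. 200. 212.]
-50 95 -39.0 40.0 [191. 195. 209.]
-35 79 -38.0 38.0 [195. 199. 206.]
```

The lip is laterally centred, 25 mm short of the jar centre and at z = 0.20, with the pan about 16° nose-up. Everything matches the plan, so I'll tip.

```bash
python3 -m pendant '[[[-0.15,0,0.28,0,1,0,-1],[-0.15,0,0.28,0,1,0,-1],[-0.2,0,0.25,0,1,0,-1],[-0.2,0,0.23,0,1,0,-1],[-0.2,0,0.23,0,1,0,-1],[-0.24,0,0.2,0,1,0,-1],[-0.3,0,0.15,0,1,0,-1],[-0.45,0,0,0,1,0,-1]]]'
python3 -m pendant '[[[-0.46,0,0,0,1,0,-1],[-0.46,0,-0.04,0,1,0,-1],[-0.45,0,-0.07,0,1,0,-1],[-0.45,0,-0.1,0,1,0,-1],[-0.44,0,-0.13,0,1,0,-1],[-0.43,0,-0.16,0,1,0,-1],[-0.42,0,-0.19,0,1,0,-1],[-0.4,0,-0.22,0,1,0,-1]]]'
python3 -m pendant '[[[-0.3,0,-0.22,0,1,0,-1],[-0.3,0,-0.22,0,1,0,-1],[0,0,0,0,0,0,-1],[0,0,0,0,0,0,-1],[0,0,0,0,0,0,-1],[0,0,0,0,0,0,-1],[0,0,0,0,0,0,-1],[0,0,0,0,0,0,-1]]]'
python3 to.py 0.52 -0.33 0.3 28 0
python3 - <<'E'
from h import *
a=cap("scene");b=cap("side")
cv2.imwrite("pics/s7.png",np.hstack([cv2.resize(a['frame'][70:270,110:300],(380,400)),cv2.resize(b['frame'][30:230,300:500],(400,400))]))
E
```

```text
time_s: 18.15
tcp_pos: [0.4624, -0.3556, 0.2304]
eef_rot: [-179.9, 0.8, -152.2]
contact_force: [0.4, -1.3, -3.3]
gripper_width: 0.0178
gripper_force: 60.0
time_s: 18.95
tcp_pos: [0.5282, -0.3213, 0.2325]
eef_rot: [-179.9, -31.2, -152.3]
contact_force: [0.2, -0.2, -1.2]
gripper_width: 0.0177
gripper_force: 60.0
time_s: 19.75
tcp_pos: [0.5399, -0.3157, 0.2338]
eef_rot: [-179.8, -39.0, -152.4]
contact_force: [0.6, 0.8, -1.0]
gripper_width: 0.0175
gripper_force: 60.0
shift units [ 3.03 -0.18 -1.81] turn units [-0.01 -9.76 -0.07]
t 19.75 [ 0.5399 -0.3157  0.2338] [-179.85  -39.03 -152.36] J [ -2.2  32.3  -0.   18.4 -92.5 -65.1] F [ 0.6  0.8 -1. ] w 0.0175 59.99642014503479
```

View pics/s7.png

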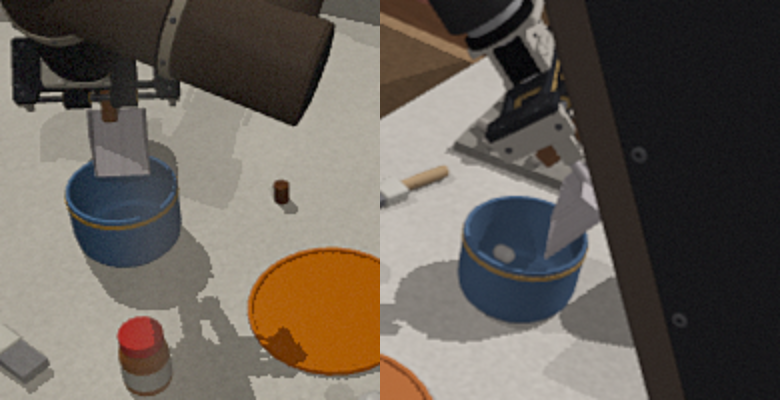

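The pan is empty and lozenges lie in the jar (505,253); none are on the bench. I'll lift out, level the scoop and take it back to the tray.

```bash
python3 -m pendant '[[[0.47,0,-0.58,0,0,0,-1],[0.47,0,-0.58,0,0,0,-1],[0.47,0,-0.58,0,0,0,-1],[0.47,0,-0.58,0,0,0,-1],[0.47,0,-0.58,0,0,0,-1],[0,0,0,0,-1,0,-1],[0,0,0,0,-1,0,-1],[0,0,0,0,-1,0,-1]]]' >/dev/null
python3 -m pendant '[[[0,0.3,0,0,-1,0.2,-1],[0,0.6,0,0,-1,0.2,-1],[0,0.9,0,0,-1,0.3,-1],[0,0.9,0,0,-1,0.3,-1],[0,0.9,0,0,-1,0.3,-1],[0,0.9,0,0,-1,0.3,-1],[0,0.9,0,0,-1,0.3,-1],[0,0.9,0,0,-1,0.3,-1]]]' 
python3 to.py 0.5033 -0.0021 0.25 9.5 -17
```

```text
time_s: 21.45
tcp_pos: [0.4886, -0.1997, 0.3064]
eef_rot: [-178.4, 5.3, -160.7]
contact_force: [-0.6, -0.1, -1.9]
gripper_width: 0.0176
gripper_force: 60.0
shift units [-3.69  9.17  2.92] turn units [ 0.07 -2.89  2.45]
t 21.45 [ 0.4886 -0.1997  0.3064] [-178.38    5.28 -160.68] J [ -1.2   1.5 -15.8  -0.4 -67.1 -69.5] F [-0.6 -0.1 -1.9] w 0.0176 59.995890855789185
```

```bash
python3 -m pendant '[[[-0.3,0.9,0,0,-0.5,0.3,-1],[-0.4,0.9,0,0,-0.5,0.3,-1],[-0.4,0.9,0.2,0,-0.4,0.3,-1],[-0.4,0.9,0.2,0,-0.4,0.3,-1],[-0.4,0.9,0.2,0,-0.4,0.3,-1],[-0.3,0.9,0.2,0,-0.4,0.3,-1],[-0.3,0.9,0.3,0,-0.3,0.3,-1],[-0.3,0.8,0.3,0,0,0.3,-1]]]' >/dev/null
python3 to.py 0.5033 -0.0021 0.2 9.5 -17
```

```text
shift units [1.25 2.24 4.21] turn units [ 0.13 -0.03  0.04]
t 22.25 [ 0.5105 -0.047   0.2875] [ 179.55   16.89 -170.32] J [ 18.2  -6.1 -28.6   2.6 -50.8 -99.8] F [-0.   0.1 -1.4] w 0.0175 59.99519169330597
```

```bash
python3 -m pendant '[[[0.2,0.4,0.6,0.1,0,0,-1],[0.2,0.4,0.6,0,0,0,-1],[0.2,0.4,0.6,0,0,0,-1],[0.2,0.4,0.6,0,0,0,-1],[0.2,0.4,0.6,0,0,0,-1],[0.2,0.15,0.6,0,0,0,-1],[0.1,0,0.6,0,0,0,-1],[0,0,0,0,0,0,-1]]]' >/dev/null
python3 to.py 0.5033 -0.0021 0.115 9.5 -17
python3 - <<'E'
from h import *
a=cap("scene");b=cap("side");np.savez("scene8.npz",f=a['frame'],p=a['pts']);np.savez("side8.npz",f=b['frame'],p=b['pts'])
cv2.imwrite("pics/s8.png",np.hstack([cv2.resize(a['frame'][130:280,130:330],(400,300)),cv2.resize(b['frame'][100:280,200:420],(390,320))[:300]]))
d=np.array([np.cos(np.radians(9.5)),np.sin(np.radians(9.5))])
for c in(a,b):
    P=c['pts'].reshape(-1,3);F=c['frame'].reshape(-1,3).astype(int)
    e=P[:,:2]-[.5757,.01];f=e@d*1000;s=e@np.array([-d[1],d[0]])*1000;z=P[:,2]*1000
    m=(abs(f)<60)&(abs(s)<45)&(z>60)&(z<180)&(F[:,2]<1.4*F[:,0])
    for x in range(-55,60,10):
        k=m&(abs(f-x)<4)
        if k.sum()>3: print(x,k.sum(),s[k].min().round(),s[k].max().round(),np.percentile(z[k],[3,20,50,97]).round(1))
E
```

```text
shift units [1.12 0.16 3.99] turn units [ 0.02 -0.09  0.06]
t 23.05 [ 0.5025 -0.0054  0.198 ] [-179.99   16.66 -170.26] J [  25.    -2.8  -39.9    7.2  -37.  -110.4] F [ 0.8  0.3 -0.2] w 0.0176 59.99630570411682
-55 32 -37.0 32.0 [119.4 128.6 140.9 171. ]
-45 264 -40.0 33.0 [110.5 114.8 128.  160.6]
-35 66 -41.0 33.0 [109.1 110.8 111.8 142.3]
-25 68 -41.0 33.0 [109.9 111.3 112.2 147.5]
-15 77 -40.0 33.0 [109.8 111.3 112.8 147.1]
-5 78 -41.0 33.0 [110.1 111.4 113.  141.5]
5 77 -41.0 33.0 [110.7 112.2 113.7 136. ]
15 75 -41.0 33.0 [111.  112.  113.6 131.3]
25 69 -40.0 33.0 [110.6 112.1 113.3 125.1]
35 71 -40.0 33.0 [110.1 112.  113.8 118. ]
45 6 -37.0 22.0 [113.7 114.3 114.9 117.3]
-45 160 -18.0 36.0 [111.6 117.4 127.9 148.6]
-35 45 33.0 36.0 [115.1 121.  131.6 148.6]
-25 88 -22.0 37.0 [111.  112.1 117.  148.3]
-15 89 -25.0 36.0 [111.2 112.7 116.  147.7]
-5 79 -27.0 37.0 [111.1 112.7 114.1 140.8]
5 74 -29.0 36.0 [111.6 112.9 114.  135. ]
15 77 -31.0 36.0 [111.8 112.7 114.1 128.8]
25 87 -38.0 36.0 [112.1 113.5 114.4 124.3]
35 106 -39.0 37.0 [112.5 113.4 114.6 119.6]
45 18 -37.0 30.0 [112.6 112.9 114.  114.9]
```

View pics/s8.png

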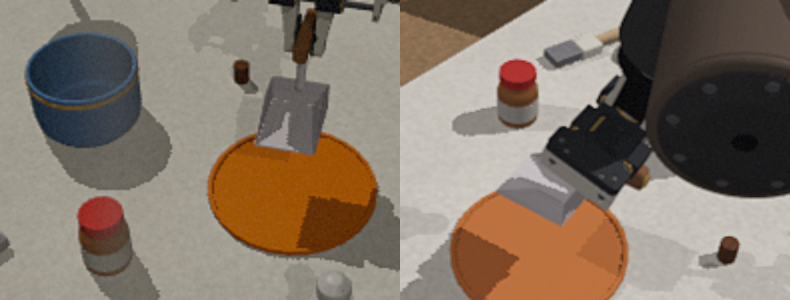

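The scoop is over the tray centre, within 2° of level and empty. I'll set it down.

```bash
python3 -m pendant '[[[0.12,0.1,0.4,0,0.3,0,-1],[0.2,0,0.7,0,0,0,-1],[0.2,0,0.7,0,0,0,-1],[0.2,0,0.7,0,0,0,-1],[0.2,0,0.7,0,0,0,-1],[0.2,0,0.7,0,0,0,-1],[0.15,0,0.5,0,0,0,-1],[0.05,0,0.2,0,0,0,-1]]]'
python3 to.py 0.5033 -0.0021 0.095 9.5 -16
```

```text
time_s: 23.95
tcp_pos: [0.5024, -0.0034, 0.1022]
eef_rot: [180.0, 15.5, -170.3]
contact_force: [0.3, 0.3, -0.9]
gripper_width: 0.0178
gripper_force: 60.0
shift units [0.04 0.06 0.36] turn units [ 0.01 -0.13  0.05]
t 23.95 [ 0.5024 -0.0034  0.1022] [ 180.    15.5 -170.3] J [  24.7    5.7  -48.    10.8  -21.7 -114.5] F [ 0.3  0.3 -0.9] w 0.0178 59.99620735645294
```

```bash
python3 -m pendant '[[[0.03,0,0.1,0,0,0,-1],[0.03,0,0.1,0,0,0,-1],[0.02,0,0.06,0,0,0,-1],[0.02,0,0.06,0,0,0,-1],[0,0,0,0,0,0,-1],[0,0,0,0,0,0,-1],[0,0,0,0,0,0,-1],[0,0,0,0,0,0,-1]]]'
```

```text
time_s: 24.75
tcp_pos: [0.5024, -0.0032, 0.0965]
eef_rot: [180.0, 15.6, -170.3]
contact_force: [-0.1, 0.3, -2.8]
gripper_width: 0.0175
gripper_force: 60.0
```

```bash
python3 -m pendant '[[[0.015,0,0.05,0,0,0,-1],[0,0,0,0,0,0,-1],[0.015,0,0.05,0,0,0,-1],[0,0,0,0,0,0,-1],[0,0,0,0,0,0,-1],[0,0,0,0,0,0,-1],[0,0,0,0,0,0,-1],[0,0,0,0,0,0,-1]]]'
python3 - <<'E'
from h import *
d=np.array([np.cos(np.radians(9.5)),np.sin(np.radians(9.5))])
for n in("scene","side"):
    c=cap(n);P=c['pts'].reshape(-1,3);F=c['frame'].reshape(-1,3).astype(int)
    e=P[:,:2]-[.5757,.01];f=e@d*1000;s=e@np.array([-d[1],d[0]])*1000;z=P[:,2]*1000
    m=(abs(s)<25)&(z<60)&(F[:,2]<1.4*F[:,0])
    for x in range(-35,50,14):
        k=m&(abs(f-x)<4)
        if k.sum()>3: print(x,k.sum(),np.percentile(z[k],[20,50]).round(1),end=' ')
    t=(F[:,2]>2.5*F[:,0])&(F[:,2]>100)&(np.hypot(*e.T)<.1)&(z<20);print('tray',np.median(z[t]))
E
```

```text
time_s: 25.55
tcp_pos: [0.5027, -0.0031, 0.0947]
eef_rot: [180.0, 15.7, -170.3]
contact_force: [-2.1, 0.2, 5.1]
gripper_width: 0.0176
gripper_force: 60.0
-35 41 [7.3 8.4] -21 43 [6.2 7.9] -7 40 [6.4 8. ] 7 48 [6.3 8. ] 21 47 [6.7 8. ] 35 49 [6.3 8. ] tray 5.761511377350481
-35 4 [6.9 8. ] -21 18 [6.3 7.5] -7 21 [6.2 7.4] 7 30 [7.4 8.4] 21 56 [7.1 8. ] 35 63 [7.4 8.4] tray 5.286766340146465
```

The scoop is in contact and level, so I'll release it and retreat along the tool axis.

```bash
python3 -m pendant '[[[0,0,0,0,0,0,0],[0,0,0,0,0,0,0],[0,0,0,0,0,0,0.6],[0,0,0,0,0,0,0.6],[0,0,0,0,0,0,0.6],[0,0,0,0,0,0,0.6],[0,0,0,0,0,0,0.6],[0,0,0,0,0,0,0.6]]]'
python3 -m pendant '[[[0,0,-0.3,0,0,0,0.6],[0,0,-0.6,0,0,0,0.6],[0,0,-0.9,0,0,0,0.6],[0,0,-0.9,0,0,0,0.6],[0,0,-0.9,0,0,0,0.6],[0,0,-0.9,0,0,0,0.6],[0,0,-0.9,0,0,0,0.6],[0,0,-0.9,0,0,0,0.6]]]'
python3 -m pendant '[[[0,0,-0.5,0,0,0,0.6],[0,0,0,0,0,0,0.6],[0,0,0,0,0,0,0.6],[0,0,0,0,0,0,0.6],[0,0,0,0,0,0,0.6],[0,0,0,0,0,0,0.6],[0,0,0,0,0,0,0.6],[0,0,0,0,0,0,0.6]]]' >/dev/null
python3 - <<'E'
from h import *
a=cap("scene");b=cap("side");w=cap("wrist")
for n,c in(("scene",a),("side",b)):
    np.savez(n+"0.npz",f=c['frame'],p=c['pts'])
cv2.imwrite("pics/s9.png",np.hstack([cv2.resize(a['frame'][120:330,120:430],(400,271)),cv2.resize(b['frame'][90:390,90:420],(298,271))]))
E
python3 m.py
```

```text
time_s: 26.45
tcp_pos: [0.5023, -0.0032, 0.0943]
eef_rot: [180.0, 15.6, -170.3]
contact_force: [0.7, 0.6, -0.2]
gripper_width: 0.0695
gripper_force: 0.0
time_s: 27.25
tcp_pos: [0.4685, -0.0091, 0.2168]
eef_rot: [179.9, 15.6, -170.3]
contact_force: [0.8, 0.1, 0.0]
gripper_width: 0.0702
gripper_force: 0.0
scene
tub 627 ((589.133544921875, 297.2742919921875), (286.1949768066406, 98.17742156982422), 7.456385135650635) 0.051394004799975475
 loz z [0.02400715 0.02434097]
jar 377 (array([ 0.56187118, -0.3054189 ]), np.float64(0.07163646849481099)) ((0.560825526714325, -0.30602186918258667), 0.07865110039710999)
tray 2329 ((0.57633376121521, 0.010404537431895733), 0.11332996934652328) 0.006061953023024494
 bar 173 ((500.77374267578125, -4.095736503601074), (92.60104370117188, 17.937759399414062), 8.824941635131836) [[454.0, -2.0], [456.0, -20.0], [548.0, -6.0], [545.0, 12.0]] [ 0.50510935 -0.00276275  0.10463932]
 pan 683 ((497.58563232421875, -37.528839111328125), (279.1987609863281, 96.55760192871094), 31.800888061523438) [[354.0, -70.0], [404.0, -152.0], [642.0, -5.0], [591.0, 77.0]]
stam
[... 844 characters left out ...]
3047, 19.44978904724121), 8.768489837646484) [[452.0, 0.0], [455.0, -19.0], [545.0, -5.0], [542.0, 14.0]] [ 0.49684118 -0.00058942  0.10368833]
 pan 775 ((571.603271484375, 40.529457092285156), (154.4189453125, 103.18292999267578), 85.35177612304688) [[514.0, -32.0], [617.0, -41.0], [629.0, 113.0], [526.0, 122.0]]
stamp 128 ((0.39911994338035583, -0.14117449522018433), 0.013033420778810978) 0.03339912626563557
cup 314 ((0.39935341477394104, 0.1422199010848999), 0.020968139171600342) 0.03633085099036881
glaze 758 ((0.7699840068817139, -0.14926503598690033), 0.030332179740071297) 0.08883198010349047
bust 1026 ((0.7822687029838562, 0.14165844023227692), 0.030172331258654594) 0.12773669620285266
```

View pics/s9.png

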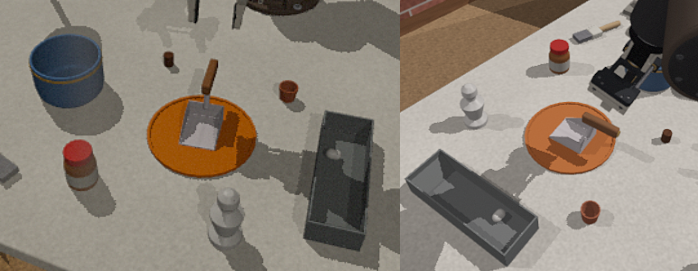

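One lozenge is still in the tub at (333,153), which is allowed. The scoop stands level on its tray, and the bystanders haven't moved. I've now viewed twelve pictures, two over the limit of ten, so I'll count the jar's contents from wrist-camera numbers only.

```bash
python3 -m pendant '[[[0,-0.5,-0.6,0,1,0,0.6],[0,-0.9,-0.6,0,1,0,0.6],[0,-1,-0.6,0,1,0,0.6],[-0.3,-1,-0.6,0,1,0,0.6],[-0.3,-1,-0.6,0,0,0,0.6],[-0.3,-1,-0.6,0,0,0,0.6],[-0.3,-1,-0.6,0,0,0,0.6],[-0.3,-1,-0.6,0,0,0,0.6]]]' >/dev/null
python3 -m pendant '[[[-0.3,-1,0,0,0,0,0.6],[-0.3,-1,0,0,0,0,0.6],[-0.3,-1,0,0,0,0,0.6],[-0.3,-1,0,0,0,0,0.6],[-0.3,-1,0,0,0,0,0.6],[-0.3,-1,0,0,0,0,0.6],[-0.3,-1,0,0,0,0,0.6],[0,0,0,0,0,0,0.6]]]'
cat > cnt.py <<'E'
from h import *
for n in("wrist","scene","side"):
    c=cap(n);P=c['pts'].reshape(-1,3);e=P[:,:2]-[.561,-.3045];rr=np.hypot(*e.T);m=(rr<.062)&(P[:,2]>-.01)&(P[:,2]<.06)
    q=np.c_[e*1000,P[:,2]*1000][m]
    if len(q)<20: print(n,len(q));continue
    W=np.zeros((130,130),np.float32);np.maximum.at(W,(((q[:,1]+65)).astype(int),((q[:,0]+65)).astype(int)),q[:,2].astype(np.float32))
    k=cv2.morphologyEx(((W>19)*255).astype(np.uint8),cv2.MORPH_CLOSE,np.ones((3,3)))
    N,_,st,ce=cv2.connectedComponentsWithStats(k)
    print(n,len(q),'floor',np.percentile(q[:,2],[5,30,60,95]).round(),'area>19mm',(k>0).sum(),[(int(s[4]),x.round().tolist()) for s,x in zip(st[1:],ce[1:]) if s[4]>15],'seen',(W>0).sum())
E
python3 cnt.py
```

```text
time_s: 29.8
tcp_pos: [0.5789, -0.2843, 0.3189]
eef_rot: [180.0, -0.5, -170.4]
contact_force: [0.5, -0.1, 0.4]
gripper_width: 0.0699
gripper_force: 0.0
wrist 5860 floor [ 7.  8.  9. 27.] area>19mm 2348 [(438, [102.0, 32.0]), (1439, [101.0, 87.0]), (471, [65.0, 115.0])] seen 5796
scene 163 floor [-1.  7.  9. 12.] area>19mm 0 [] seen 149
side 208 floor [-0.  8. 11. 27.] area>19mm 126 [(46, [96.0, 34.0]), (33, [114.0, 39.0]), (29, [104.0, 41.0])] seen 186
```

```bash
python3 -c "
from plant import r
print(r.close_job())"
```

```text
the job is handed in; nothing more can be done
None
```

Job handed in at about 30 s: by wrist-camera depth five lozenges are in the jar (single-lozenge areas, one cluster counted as three), the sixth is in the tub, and the empty scoop stands level and released on its tray with the bystanders unmoved; I viewed twelve pictures, two over the limit of ten.

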